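Shift the stage-drive selector to fine feed

ROBOT

A 7-joint arm with a two-finger parallel gripper is mounted at the origin on the work surface. World frame = base frame: x ahead of the robot, y to its left, z up, the work surface at z = 0. Lengths are in m, angles in rad, forces in N, time in s.
With the tool pointing down it reaches from about 0.4 to 0.85 m from the base axis. Payload 4.5 kg.
Tool frame: the origin (TCP) lies midway between the tips of the shut fingers; the grasp point (between the pads) lies 19 mm behind it; y points along the fingers, z is the direction in which the jaws open and shut, and the axes are right-handed (so a half turn about y gives the same grasp; the last joint's range is limited). The gripper opens to 88 mm and grips with 3 to 60 N. Pads are 18 mm wide; open, the fingers measure 123 mm over their backs; the gripper's body (75 mm by 187 mm) begins 45 mm behind the grasp point.
Start: joints at [1.301, 0.689, -0.195, 1.565, 0.157, 0.902, -0.215], TCP at [0.187, -0.596, 0.239] pointing down, gripper open.
Joint ranges: [-3.01, 3.01], [-0.46, 2.08], [-1.47, 1.51], [0.13, 2.56], [-1, 4.14], [0.04, 2.09], [-2.66, 2.66]. Speed limits (rad/s): [2.57, 2.57, 3.14, 3.14, 3.14, 3.14, 3.14].

INTERFACE

Orientations are given as a unit quaternion [x, y, z, w].
In Python, from plant import r, snapshot, get_calibration, job, boxes_of gives the robot as it stands. The module is installed in compiled form; this text tells all that it offers.
- The arm moves only by the shell command python3 -m handwheel 'ROWS' [OPENING] [FORCE]. ROWS is JSON, a list that holds one entry, the list of rows, each a list of 6 numbers: the shift along the tool's x, y, z as a fraction of full scale, then the turn, a rotation vector about the tool's x, y, z as a fraction of full scale. In form: [[[x, y, z, wx, wy, wz], ...]]. A call has 1 to 12 rows; each row is the pose to reach, as a shift and turn from the pose commanded when the call began, along the tool's axes at that moment, turning the shorter way round; what a row does not reach only later rows make up. Full scale, the value 1, is 100 cm for a shift and 180 degrees for a turn. A row lasts 1/12 s, in which the tool goes at most 41.7 mm and 7.16 degrees, less where a joint would pass 70% of its speed; a pose out of reach is approached as far as the arm can. A call with a number of a shift or a turn outside -1 to 1 is refused whole. A call with a gripper value outside its range is refused whole. OPENING is the opening, from -1 (shut) to 1 (fully open), set as the call begins (- or left out, the last holds). The fingers move at their own pace and stop on an object; FORCE is the grip in N (left out, the last holds). Time passes only in rows, so rows that repeat a pose let the fingers close. It gives the time, the measured TCP pose, the force and the opening at its end, in the units of the state.
- r.get_state(): the state, without advancing time (a new reading comes with each control period).
- snapshot(name): name is "scene" or "top" or "wrist"; returns the picture (420x560x3 uint8, red, green, blue); there is no depth.
- get_calibration(name): a dict with "fx", "fy", "cx", "cy" (pixels), "k1" (the pictures are not rectified: a ray, as slopes to the right and down, at radius r is drawn at 1 + k1 r^2 times it, then the intrinsics apply), "T" (4x4, takes a point from camera to world coordinates). Camera axes: x right, y down, z forward; pixel columns grow to the right and rows downward; lengths in m; the calibration is good to about 2 mm. A picture is of the moment at which its call begins: read the wrist's pose just before it. get_calibration takes no time and is no camera call; for the wrist camera it gives the pose at the moment of the call.
- job.finish_job(): hands the job in, once; it reports no verdict.
Trained networks look in the newest picture that a camera, given by its name, has taken for a name from the list of things; names that differ only in an ending like _2 or _b are one class to them, and where a whole thing is asked for, a point or a joint stands for the part that bears it (a point fixed in the world has none). Each returns a list of dicts, best first, with "confidence" (0 to 1); they miss things now and then, are a little off and sometimes report something else, mostly with a low value. They report only what shows in the picture. A call takes as long as a camera call.
- boxes_of(thing, camera): "bbox" ([left, top, right, bottom] in pixels, round what is visible of it).
The state is a dict: "clock": time; "q": joint angles; "qd": joint speeds; "joint_torque": joint torques, N m; "tool_pos": TCP position; "eef_rot": TCP orientation; "contact_force": force on the tool from outside, world axes, zero at the start; "moment": the same for the moment, N m; "opening": opening from 0.0 (shut) to 1.0 (fully open).
Only numpy, scipy, OpenCV 4.12 (cv2) and the standard library are available. Lean on these libraries where they do the work, as an engineer would, in place of code of your own. Each camera call takes 0.05 s, during which the arm holds its last target. There are 200 camera calls.

TASK

Shift the measuring machine's drive selector from its parked slot (white dot) through the H-gate and fully home into the fine-feed slot, the one with the green dot, without running it home into the yellow or blue slot. Only push the lever by its red knob with closed fingers: do not take the knob between the fingers. Leave the gauges, parts and bottle standing around it where they are, and finish with the hand clear of everything.

Things in the scene. Friction and masses are not known exactly. Their poses are not given: they have to be found in the camera images.
- selector: Drive selector, fixed to the table: black housing 85 mm high with a grey metal gate plate on it. Origin on the table under the gate's centre; x = fore-aft, along the slots (away from the robot at yaw 0), y = across (left at yaw 0), z up. Housing spans x +-105, y -170 to +100 mm. Four slot ends are the four gears, each with a coloured dot beyond it.
- gate (a point): Centre of the gate, on the plate's top, 97 mm above the table (plate 190 x 160 mm, axes as the selector). An H: two fore-aft slots 16 mm wide at y = +-20 mm with closed ends at x = +-25 mm, joined by one 16 mm cross channel along y at x = 0.
- park_dot (a point): White dot, 16 mm across, painted on the plate at selector x -78, y -36 mm. It marks the parked slot, where the lever always starts. Straight ahead of it, on the same fore-aft slot, is the yellow end. Green and blue lie at the two ends of the other slot, which way round is random.
- mark_green: Green dot, a disc of 16 mm diameter and 2 mm high on the gate plate, origin under its centre: fine feed, the slot wanted. It lies at selector x +78 or -78, y +36 mm, straight beyond the end of its slot, and so beyond the knob when the knob is home there.
- mark_yellow: Yellow dot, same size, at selector x +78, y -36 mm, across from the white one: rapid feed, not wanted.
- mark_blue: Blue dot, same size, at the other end of the green dot's slot: rotary feed, not wanted.
- knob (a point): Centre of the lever's knob: red upright cylinder, 40 mm across, 36 mm high, on a 10 mm steel stem through the gate; about 165 mm above the table. In selector x, y it is home in a slot at about x +-36, y +-36 mm. In the cross channel x = 0 (within about 4 mm it can pass across), y up to about +-41 mm at the channel's ends.
- lever_fore (a joint): Fore-aft tilt of the lever about its pivot 15 mm above the table on the gate's centre line, 150 mm below the knob's centre. Stiff friction, about 3 N at the knob, no springs: it stays where it is left. Rad: 0 upright, positive leans to the selector's +x; about +-0.24 home in a slot.
- lever_side (a joint): Sideways tilt of the lever, rad: 0 upright, positive leans to the selector's +y; about +-0.24 in line with the slots.
- ring_gauge: Loose steel ring, 52 mm across, 20 mm high, on the selector's housing to the right of the gate plate. Leave alone.
- bush: Loose brass flanged bush, 60 mm across, 45 mm high, on the table to the left of the selector. Leave alone.
- gauge_block: Loose steel block 60 x 30 x 30 mm on the table in front of the selector. Leave alone.
- plug_gauge: Loose dark steel plug gauge, 40 mm across, 90 mm high, standing on the table to the right. Leave alone.
- cleaner: Loose small white bottle with blue cap, 44 mm across, 95 mm high, standing on the table to the left. Leave alone.
- ball_standard: Loose white ball on a stem and black foot, 48 mm across, 74 mm high, standing on the table to the right. Leave alone.

How it is judged:
By the outcome, as a careful person would: the job done as asked, in the order asked, and still so for the second after the job is handed in, with the robot touching nothing.
It also fails if it takes over 48 s, if anything falls off the work surface, if the arm or the gripper's body presses on something with over 40 N, if the wrist force passes 120 N, or if a joint passes its speed limit or range.

## Working session

There is one attempt and no reset: what is moved stays moved. The work goes in short steps, Python scripts to look and compute and a shell command to move; the robot and the scene stay as the last step left them, time stands still between calls to the robot, and variables do not carry over. Pictures are saved under pics/ and viewed, about 8 in all and at most 12, crops included, and the job is handed in when it is done.

```bash
mkdir -p pics
cat > h.py <<'E'
import numpy as np, cv2
from plant import r, snapshot, get_calibration, job, boxes_of
def ray(n,u,v):
    c=get_calibration(n); K=np.array([[c["fx"],0,c["cx"]],[0,c["fy"],c["cy"]],[0,0,1.]])
    p=cv2.undistortPoints(np.array([[[u,v]]],float),K,np.array([c["k1"],0,0,0.]))[0,0]
    T=np.array(c["T"]); return T[:3,3],T[:3,:3]@np.array([p[0],p[1],1])
def atz(n,u,v,z):
    o,d=ray(n,u,v); return o+d*(z-o[2])/d[2]
def save(n,f):
    im=snapshot(n); cv2.imwrite(f,cv2.cvtColor(np.asarray(im),cv2.COLOR_RGB2BGR)); return im
E
python3 - <<'E'
from h import *
s=r.get_state(); print({k:np.round(v,3) for k,v in s.items()})
for n in("top","scene"):
    save(n,f"pics/{n}1.png"); c=get_calibration(n); print(n,c["k1"],np.round(np.array(c["T"])[:3],2).tolist())
    for t in("park_dot","mark_green","mark_yellow","mark_blue","knob","ring_gauge","bush","gauge_block","plug_gauge","cleaner","ball_standard"):
        z={"knob":.165}.get(t,.098 if "mark" in t or "dot" in t else .03)
        for b in boxes_of(t,n)[:1]:
            B=b["bbox"]; print(t,np.round(B),round(b["confidence"],2),np.round(atz(n,(B[0]+B[2])/2,(B[1]+B[3])/2,z),3))
E
```

```text
{'clock': np.float64(0.0), 'q': array([ 1.301,  0.69 , -0.195,  1.566,  0.157,  0.903, -0.215]), 'qd': array([ 0.001, -0.001,  0.001, -0.001, -0.   ,  0.001,  0.002]), 'joint_torque': array([-0.0000e+00, -5.2757e+01, -1.2670e+00, -1.5343e+01, -5.2000e-02,
        7.0000e-03,  0.0000e+00]), 'tool_pos': array([ 0.187, -0.596,  0.238]), 'eef_rot': array([-0.107,  0.7  , -0.698,  0.107]), 'contact_force': array([-0.113,  0.081,  0.845]), 'moment': array([-0.051,  0.002,  0.015]), 'opening': np.float64(1.003)}
top 0.003965175730242308 [[0.03, -0.99, 0.11, 0.47], [-1.0, -0.03, 0.02, 0.01], [-0.02, -0.11, -0.99, 0.9]]
park_dot [222. 169. 366. 283.] 0.66 [ 0.514 -0.003  0.098]
mark_green [249. 189. 257. 196.] 0.44 [0.58  0.081 0.098]
mark_yellow [286. 185. 294. 195.] 0.44 [0.586 0.007 0.098]
mark_blue [378. 228. 401. 251.] 0.66 [ 0.492 -0.193  0.098]
knob [282. 226. 307. 250.] 0.56 [ 0.489 -0.003  0.165]
ring_gauge [332. 232. 359. 259.] 0.97 [ 0.48  -0.116  0.03 ]
bush [191. 224. 220. 253.] 0.82 [0.486 0.187 0.03 ]
gauge_block [283. 284. 307. 310.] 0.9 [ 0.367 -0.01   0.03 ]
plug_gauge [367. 188. 387. 211.] 0.56 [ 0.58  -0.185  0.03 ]
cleaner [182. 252. 204. 272.] 0.96 [0.435 0.212 0.03 ]
ball_standard [378. 230. 403. 255.] 0.66 [ 0.488 -0.214  0.03 ]
scene -0.11381783203860417 [[-0.69, 0.45, -0.57, 1.03], [0.73, 0.42, -0.55, 0.47], [-0.01, -0.79, -0.62, 0.62]]
park_dot [209. 166. 362. 290.] 0.68 [0.571 0.05  0.098]
mark_green [283. 166. 302. 210.] 0.48 [ 0.453 -0.037  0.098]
knob [284. 166. 302. 211.] 0.98 [0.526 0.03  0.165]
ring_gauge [251. 175. 274. 194.] 0.78 [ 0.419 -0.175  0.03 ]
bush [210. 171. 359. 286.] 0.56 [ 0.514 -0.006  0.03 ]
gauge_block [210. 164. 358. 289.] 0.15 [ 0.51  -0.011  0.03 ]
plug_gauge [208. 188. 216. 225.] 0.78 [ 0.576 -0.198  0.03 ]
cleaner [370. 228. 395. 272.] 0.67 [0.423 0.203 0.03 ]
ball_standard [226. 176. 238. 202.] 0.6 [ 0.491 -0.218  0.03 ]
```

View pics/top1.png

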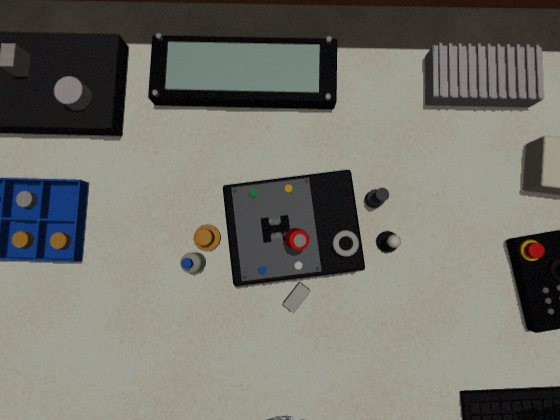

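View pics/scene1.png

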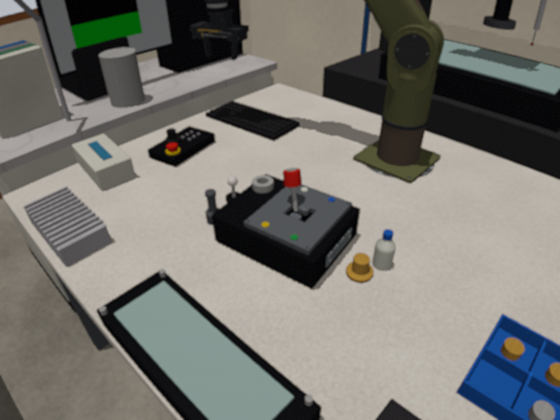

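Top view: green (253,193) is far left, yellow (289,188) far right, white (298,266) near right and blue (263,270) near left. The knob sits at (297,240), parked. The route is push +x to the channel, push +y across, then push +x home.

```bash
cat > m.py <<'E'
from h import *
from scipy.spatial.transform import Rotation as R
from scipy.optimize import least_squares
def dots():
    im=cv2.cvtColor(np.ascontiguousarray(snapshot("top")),cv2.COLOR_RGB2HSV).astype(int)
    g={"g":(253,193),"y":(289,188),"w":(298,266),"b":(263,270)}; P={}
    for k,(u,v) in g.items():
        s=im[v-7:v+8,u-7:u+8]; w=s[...,2]*(s[...,1] if k!="w" else 1.)
        w=np.clip(w-np.median(w)-.3*(w.max()-np.median(w)),0,None); Y,X=np.mgrid[v-7:v+8,u-7:u+8]
        P[k]=atz("top",(w*X).sum()/w.sum(),(w*Y).sum()/w.sum(),.098)[:2]
    return P
if __name__=="__main__":
    P=dots(); L={"g":(.078,.036),"y":(.078,-.036),"w":(-.078,-.036),"b":(-.078,.036)}
    f=lambda p:np.concatenate([np.array(p[:2])+np.array([[np.cos(p[2]),-np.sin(p[2])],[np.sin(p[2]),np.cos(p[2])]])@L[k]-P[k] for k in L])
    s=least_squares(f,[.5,0,0]); print("selector",s.x,"yaw deg",np.degrees(s.x[2]),"resid mm",np.round(s.fun*1e3,1))
    p=s.x; c,n=np.cos(p[2]),np.sin(p[2])
    for nm,l in(("knob parked",(-.036,-.036)),("behind, 70",(-.106,-.036))): print(nm,p[:2]+np.array([[c,-n],[n,c]])@l)
    st=r.get_state(); A=R.from_quat(st["eef_rot"]).as_matrix(); print("tool axes cols\n",A.round(3),st["tool_pos"])
    # desired: y down, z along selector +-y
    for sg in(1,-1):
        z=sg*np.array([-n,c,0]); y=np.array([0,0,-1.]); D=np.column_stack([np.cross(y,z),y,z])
        print(sg,"turn rotvec/180deg",(R.from_matrix(A.T@D).as_rotvec()/np.pi).round(4))
        t=np.r_[p[:2]+np.array([[c,-n],[n,c]])@(-.09,-.036),.24]; print("shift tool m",(A.T@(t-st["tool_pos"])).round(4),t)
E
python3 m.py; grep -c . m.py
```

```text
selector [0.50849076 0.03433665 0.15306625] yaw deg 8.770049830560126 resid mm [-0.   0.1 -0.  -0.1 -0.  -0.1  0.   0.1]
knob parked [ 0.47840056 -0.00673134]
behind, 70 [ 0.40921899 -0.01740419]
tool axes cols
 [[-0.954 -0.     0.299]
 [-0.299 -0.    -0.954]
 [ 0.    -1.     0.   ]] [ 0.18696298 -0.59640552  0.2387547 ]
1 turn rotvec/180deg [ 0.    -0.952  0.   ]
shift tool m [-0.4011 -0.0013 -0.4836] [ 0.42503192 -0.01496468  0.24      ]
-1 turn rotvec/180deg [-0.     0.048  0.   ]
shift tool m [-0.4011 -0.0013 -0.4836] [ 0.42503192 -0.01496468  0.24      ]
23
```

```bash
python3 -m handwheel '[[[-0.302,-0.02,-0.184,0,0.048,0],[-0.302,-0.02,-0.184,0,0.048,0],[-0.302,-0.02,-0.184,0,0.048,0],[-0.302,-0.02,-0.184,0,0.048,0],[-0.302,-0.02,-0.184,0,0.048,0],[-0.302,-0.02,-0.184,0,0.048,0],[-0.302,-0.02,-0.184,0,0.048,0],[-0.302,-0.02,-0.184,0,0.048,0],[-0.302,-0.02,-0.184,0,0.048,0],[-0.302,-0.02,-0.184,0,0.048,0],[-0.302,-0.02,-0.184,0,0.048,0],[-0.302,-0.02,-0.184,0,0.048,0]]]' -1 20
cat > sel.py <<'E'
from h import *; import sys
from scipy.spatial.transform import Rotation as R
O=np.array([.5085,.0343]); a=.1531; M=np.array([[np.cos(a),-np.sin(a)],[np.sin(a),np.cos(a)]])
def toolsel():
    s=r.get_state(); return np.r_[M.T@(s["tool_pos"][:2]-O),s["tool_pos"][2]],s
if __name__=="__main__":
    p,s=toolsel(); A=R.from_quat(s["eef_rot"]).as_matrix(); t=s["clock"]
    print("t",round(float(t),2),"tool in selector",p.round(4),"axes in sel\n",(np.block([[M.T,np.zeros((2,1))],[np.zeros((1,2)),1]])@A).round(3),"F",np.round(s["contact_force"],1),"open",round(float(s["opening"]),2))
    if len(sys.argv)>3:
        T=np.r_[O+M@[float(sys.argv[1]),float(sys.argv[2])],float(sys.argv[3])]; print("shift",(A.T@(T-s["tool_pos"])).round(4))
E
python3 sel.py -.09 -.036 .25
```

```text
clock: 2.25
tool_pos: [0.4191, -0.3316, 0.2587]
eef_rot: [0.054, -0.705, 0.705, -0.053]
contact_force: [-0.0, -0.6, -0.7]
opening: 0.113
t 2.25 tool in selector [-0.1441 -0.348   0.2587] axes in sel
 [[-1.    -0.001 -0.002]
 [ 0.002 -0.001 -1.   ]
 [ 0.001 -1.     0.001]] F [-0.  -0.6 -0.7] open 0.11
shift [-0.0536  0.0084 -0.3121]
```

```bash
python3 -m handwheel '[[[-0.054,0.008,-0.312,0,0,0],[-0.054,0.008,-0.312,0,0,0],[-0.054,0.008,-0.312,0,0,0],[-0.054,0.008,-0.312,0,0,0],[-0.054,0.008,-0.312,0,0,0],[-0.054,0.008,-0.312,0,0,0],[-0.054,0.008,-0.312,0,0,0],[-0.054,0.008,-0.312,0,0,0],[-0.054,0.008,-0.312,0,0,0],[-0.054,0.008,-0.312,0,0,0]]]' -1
python3 sel.py -.09 -.036 .152
python3 - <<'E'
from h import *
save("wrist","pics/w1.png"); save("scene","pics/s2.png"); t=save("top","pics/t2.png")
a=cv2.imread("pics/w1.png"); b=cv2.imread("pics/s2.png")[120:260,190:400]
cv2.imwrite("pics/c2.png",np.hstack([cv2.resize(a,(400,300)),cv2.resize(b,(400,300),interpolation=2)]))
c=get_calibration("wrist"); T=np.array(c["T"]); print(T[:3].round(3))
E
```

```text
clock: 3.08
tool_pos: [0.4259, -0.0144, 0.2507]
eef_rot: [0.054, -0.705, 0.705, -0.054]
contact_force: [-0.2, -0.8, -0.4]
opening: 0.0
t 3.08 tool in selector [-0.0891 -0.0355  0.2507] axes in sel
 [[-1.    -0.     0.   ]
 [-0.    -0.001 -1.   ]
 [ 0.    -1.     0.001]] F [-0.2 -0.8 -0.4] open 0.0
shift [0.0009 0.0987 0.0004]
[[ 0.148 -0.949 -0.278  0.497]
 [-0.989 -0.142 -0.042 -0.005]
 [ 0.     0.281 -0.96   0.396]]
```

View pics/c2.png

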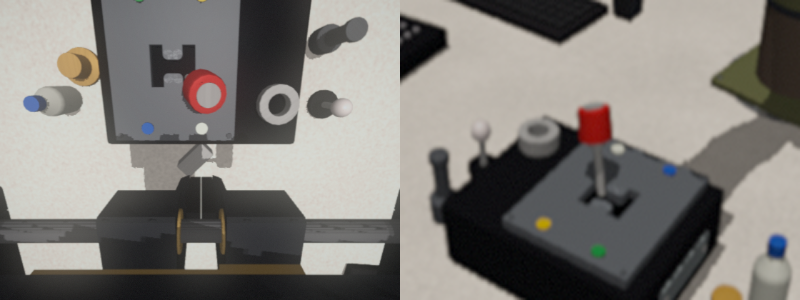

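Wrist view (left): the knob is ahead of the shut fingers, its top disc near (291,133) at full scale. It's in the white slot, and the way down behind it is clear. I'll go down there.

```bash
cat > knob.py <<'E'
from sel import *
def knob():
    out={}
    for n in("top","wrist"):
        im=cv2.cvtColor(np.ascontiguousarray(snapshot(n)),cv2.COLOR_RGB2HSV)
        m=(((im[...,0]<6)|(im[...,0]>172))&(im[...,1]>140)&(im[...,2]>60)).astype(np.uint8); 
        if n=="top": m[:, :200]=0; m[:,340:]=0; m[:150]=0; m[320:]=0
        k,l,st,ce=cv2.connectedComponentsWithStats(cv2.morphologyEx(m,cv2.MORPH_CLOSE,np.ones((3,3))))
        if k<2: continue
        i=1+st[1:,4].argmax(); h=cv2.convexHull(cv2.findNonZero((l==i).astype(np.uint8))); (u,v),rad=cv2.minEnclosingCircle(h); Mo=cv2.moments(h)
        u,v=Mo["m10"]/Mo["m00"],Mo["m01"]/Mo["m00"]
        out[n]=(M.T@(atz(n,u,v,.165)[:2]-O)).round(4),round(rad,1),int(st[i,4])
    return out
if __name__=="__main__": print("knob sel xy",knob())
E
python3 knob.py
python3 -m handwheel '[[[0.001,0.096,0,0,0,0],[0.001,0.096,0,0,0,0],[0.001,0.096,0,0,0,0],[0.001,0.096,0,0,0,0],[0.001,0.096,0,0,0,0]]]' -1
python3 sel.py -.029 -.036 .155; python3 knob.py
```

```text
knob sel xy {'top': (array([-0.0279, -0.0381]), 12.2, 289), 'wrist': (array([-0.0251, -0.0377]), 32.0, 1779)}
clock: 3.75
tool_pos: [0.4247, -0.015, 0.1544]
eef_rot: [0.054, -0.705, 0.705, -0.053]
contact_force: [-0.1, -0.0, 0.2]
opening: 0.007
t 3.75 tool in selector [-0.0903 -0.0359  0.1544] axes in sel
 [[-1.    -0.002 -0.002]
 [ 0.002 -0.    -1.   ]
 [ 0.002 -1.     0.   ]] F [-0.1 -0.   0.2] open 0.01
shift [-0.0613 -0.0007 -0.    ]
knob sel xy {'top': (array([-0.0279, -0.0381]), 12.2, 291), 'wrist': (array([-0.0248, -0.0383]), 53.9, 5145)}
```

```bash
python3 -m handwheel '[[[-0.02,0,0,0,0,0],[-0.03,0,0,0,0,0],[-0.035,0,0,0,0,0],[-0.04,0,0,0,0,0],[-0.045,0,0,0,0,0],[-0.05,0,0,0,0,0],[-0.054,0,0,0,0,0],[-0.057,0,0,0,0,0],[-0.057,0,0,0,0,0]]]' -1
python3 sel.py -.029 -.036 .155; python3 knob.py;python3 - <<'E'
from h import *
a=save("wrist","pics/w3.png"); b=save("scene","pics/s3.png")[120:260,190:400];c=save("top","pics/t3.png")[160:300,200:380]
cv2.imwrite("pics/c3.png",np.hstack([cv2.resize(x[:,:,::-1],(266,300),interpolation=2) for x in(a[:300,130:430],b,c)]))
E
```

```text
clock: 4.6
tool_pos: [0.4822, -0.0052, 0.1548]
eef_rot: [-0.054, 0.705, -0.705, 0.055]
contact_force: [-1.0, -0.2, 0.3]
opening: 0.008
t 4.6 tool in selector [-0.032  -0.035   0.1548] axes in sel
 [[-1.     0.001  0.   ]
 [-0.    -0.    -1.   ]
 [-0.001 -1.     0.   ]] F [-1.  -0.2  0.3] open 0.01
shift [-0.003  -0.0002  0.001 ]
knob sel xy {'wrist': (array([-0.0014, -0.0382]), 51.5, 4792)}
```

View pics/c3.png

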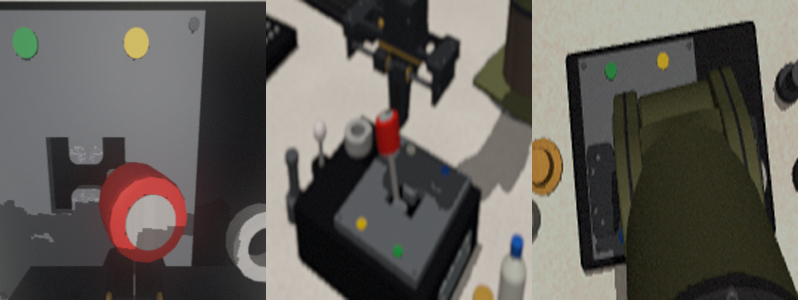

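```bash
cat > fit.py <<'E'
from sel import *
from scipy.optimize import minimize
def proj(n,P):
    c=get_calibration(n); T=np.linalg.inv(np.array(c["T"])); K=np.array([[c["fx"],0,c["cx"]],[0,c["fy"],c["cy"]],[0,0,1.]])
    return cv2.projectPoints(P,cv2.Rodrigues(T[:3,:3])[0],T[:3,3],K,np.array([c["k1"],0,0,0.]))[0][:,0]
def cyl(f,s):
    d=R.from_euler("x",-s)*R.from_euler("y",f); t=np.linspace(0,2*np.pi,40)
    P=np.vstack([np.c_[.02*np.cos(t),.02*np.sin(t),0*t+z] for z in(.132,.168)]); P=d.apply(P)+[0,0,.015]
    k=d.apply([0,0,.15]); return np.c_[P[:,:2]@M.T+O,P[:,2]],k
def fit(n):
    im=cv2.cvtColor(np.ascontiguousarray(snapshot(n)),cv2.COLOR_RGB2HSV)
    m=(((im[...,0]<7)|(im[...,0]>170))&(im[...,1]>120)&(im[...,2]>50)).astype(np.uint8)
    if n=="top": m[:,:200]=0; m[:,340:]=0; m[:150]=0; m[320:]=0
    k,l,st,ce=cv2.connectedComponentsWithStats(m); i=1+st[1:,4].argmax()
    S=6; h=cv2.convexHull(cv2.findNonZero((l==i).astype(np.uint8)))
    mask=lambda p:cv2.fillConvexPoly(np.zeros((420*S,560*S),np.uint8),((cv2.convexHull(p.astype(np.float32))[:,0]+.5)*S).astype(int),1)
    T=cv2.resize(cv2.fillConvexPoly(np.zeros((420,560),np.uint8),h,1),None,fx=S,fy=S,interpolation=0)
    cost=lambda x:1-(lambda A:(A&T).sum()/(A|T).sum())(mask(proj(n,cyl(*x)[0])))
    best=min((minimize(cost,x0,method="Nelder-Mead",options=dict(initial_simplex=np.array(x0)+[[0,0],[.05,0],[0,.05]],xatol=1e-3,fatol=1e-4)) for x0 in([-.2,-.24],[0,-.2],[0,.2],[.2,.2])),key=lambda s:s.fun)
    return n,"fore,side rad",best.x.round(3),"knob mm",(cyl(*best.x)[1]*1e3).round(1),"IoU",round(1-best.fun,3)
if __name__=="__main__":
    for n in sys.argv[1:]:
        try: print(*fit(n))
        except Exception as e: print(n,e)
E
python3 fit.py wrist scene
```

```text
wrist fore,side rad [-0.003 -0.244] knob mm [ -0.5 -36.2 145.6] IoU 0.902
scene fore,side rad [-0.03  -0.269] knob mm [ -4.5 -39.9 144.5] IoU 0.867
```

```bash
python3 -m handwheel '[[[-0.001,0,0,0,0,0],[-0.002,0,0,0,0,0],[-0.002,0,0,0,0,0],[0.015,0,0,0,0,0],[0.03,0,0,0,0,0],[0.03,0,0.03,0,0,0],[0.03,0,0.062,0,0,0],[0.03,0,0.062,0,0,0]]]' -1
python3 sel.py 0 -.098 .152; python3 fit.py wrist scene top
```

```text
clock: 5.62
tool_pos: [0.4623, -0.0778, 0.155]
eef_rot: [0.05, -0.704, 0.707, -0.052]
contact_force: [-0.1, -0.3, -1.1]
opening: 0.006
t 5.62 tool in selector [-0.0628 -0.1038  0.155 ] axes in sel
 [[-1.     0.002 -0.009]
 [ 0.009 -0.005 -1.   ]
 [-0.002 -1.     0.005]] F [-0.1 -0.3 -1.1] open 0.01
shift [-0.0627  0.0031 -0.0064]
wrist fore,side rad [-0.007 -0.244] knob mm [ -1.  -36.2 145.6] IoU 0.895
scene fore,side rad [-0.028 -0.275] knob mm [ -4.3 -40.8 144.3] IoU 0.826
top fore,side rad [-0.021 -0.249] knob mm [ -3.2 -37.  145.3] IoU 0.921
```

Run:
```python
import fit
for n,f in(("top","t2"),("top","top1"),("scene","s2"),("scene","s3")):
    fit.snapshot=lambda _:fit.cv2.imread(f"pics/{f}.png")[:,:,::-1]
    print(f,*fit.fit(n))
```

```text
t2 top fore,side rad [-0.182 -0.256] knob mm [-27.2 -37.3 142.7] IoU 0.908
top1 top fore,side rad [-0.181 -0.254] knob mm [-27.  -37.1 142.8] IoU 0.895
s2 scene fore,side rad [-0.192 -0.285] knob mm [-28.6 -41.4 141.3] IoU 0.815
s3 scene fore,side rad [-0.03  -0.269] knob mm [ -4.5 -39.9 144.5] IoU 0.867
```

```bash
python3 -m handwheel '[[[0,0,-0.035,0,0,0],[0,0,-0.068,0,0,0],[0,0,-0.068,0,0,0],[-0.02,0,-0.068,0,0,0],[-0.029,0,-0.068,0,0,0],[-0.032,0,-0.068,0,0,0],[-0.034,0,-0.068,0,0,0],[-0.034,0,-0.068,0,0,0],[-0.034,0,-0.068,0,0,0],[-0.034,0,-0.068,0,0,0]]]' -1
python3 sel.py -.028 -.036 .155; python3 fit.py wrist scene
```

```text
clock: 6.6
tool_pos: [0.4836, 0.0012, 0.1546]
eef_rot: [0.054, -0.705, 0.705, -0.054]
contact_force: [-1.5, 0.7, -1.1]
opening: 0.009
t 6.6 tool in selector [-0.0297 -0.0289  0.1546] axes in sel
 [[-1.    -0.001  0.   ]
 [-0.     0.    -1.   ]
 [ 0.001 -1.    -0.   ]] F [-1.5  0.7 -1.1] open 0.01
shift [-0.0017 -0.0004  0.0071]
wrist fore,side rad [ 0.014 -0.243] knob mm [  2.1 -36.1 145.6] IoU 0.904
scene fore,side rad [-0.01  -0.266] knob mm [ -1.5 -39.4 144.7] IoU 0.86
```

```bash
python3 -m handwheel '[[[0.015,0,0,0,0,0],[0.032,0,0,0,0,0],[0.032,0,0.035,0,0,0],[0.032,0,0.073,0,0,0],[0.032,0,0.073,0,0,0],[0.032,0,0.073,0,0,0],[0,0,0.073,0,0,0],[-0.03,0,0.073,0,0,0],[-0.03,0,0.073,0,0,0],[-0.03,0,0.073,0,0,0]]]' -1
python3 sel.py 0 -.0735 .153; python3 fit.py wrist scene top
```

```text
clock: 7.53
tool_pos: [0.5267, -0.0646, 0.1547]
eef_rot: [-0.054, 0.705, -0.705, 0.056]
contact_force: [-0.6, -0.4, 0.4]
opening: 0.004
t 7.53 tool in selector [ 0.0029 -0.1005  0.1547] axes in sel
 [[-1.     0.002  0.002]
 [-0.002  0.001 -1.   ]
 [-0.002 -1.    -0.001]] F [-0.6 -0.4  0.4] open 0.0
shift [ 0.0028  0.0017 -0.027 ]
wrist fore,side rad [ 0.013 -0.266] knob mm [  1.9 -39.5 144.7] IoU 0.573
scene fore,side rad [-0.005 -0.268] knob mm [ -0.7 -39.7 144.6] IoU 0.806
top fore,side rad [-0.007 -0.251] knob mm [ -1.  -37.3 145.3] IoU 0.345
```

```bash
python3 -m handwheel '[[[0.003,0,-0.02,0,0,0],[0.003,0,-0.027,0,0,0],[0.003,0,-0.032,0,0,0],[0.003,0,-0.037,0,0,0],[0.003,0,-0.042,0,0,0],[0.003,0,-0.047,0,0,0],[0.003,0,-0.052,0,0,0],[0.003,0,-0.057,0,0,0],[0.003,0,-0.062,0,0,0],[0.003,0,-0.062,0,0,0],[0.003,0,-0.062,0,0,0]]]' -1
python3 sel.py 0 -.0015 .153; python3 fit.py scene wrist
```

```text
clock: 8.6
tool_pos: [0.5127, -0.0046, 0.1546]
eef_rot: [-0.055, 0.705, -0.705, 0.055]
contact_force: [1.0, -0.6, 0.7]
opening: 0.001
t 8.6 tool in selector [-0.0018 -0.039   0.1546] axes in sel
 [[-1.     0.     0.001]
 [-0.001  0.001 -1.   ]
 [-0.    -1.    -0.001]] F [ 1.  -0.6  0.7] open 0.0
shift [-0.0018  0.0016 -0.0375]
scene fore,side rad [-0.012 -0.031] knob mm [ -1.8  -4.6 149.9] IoU 0.833
wrist fore,side rad [ 0.078 -0.034] knob mm [ 11.7  -5.1 149.5] IoU 0.449
```

```bash
python3 -m handwheel '[[[-0.002,0,-0.005,0,0,0],[-0.002,0,-0.010,0,0,0],[-0.002,0,-0.015,0,0,0],[-0.002,0,-0.02,0,0,0],[-0.002,0,-0.025,0,0,0],[-0.002,0,-0.03,0,0,0],[-0.002,0,-0.035,0,0,0],[-0.002,0,-0.038,0,0,0],[-0.002,0,-0.038,0,0,0],[-0.002,0,-0.038,0,0,0]]]' -1
python3 sel.py 0 -.03 .153; python3 fit.py scene wrist
```

```text
clock: 9.53
tool_pos: [0.5087, 0.0329, 0.1545]
eef_rot: [-0.054, 0.705, -0.705, 0.054]
contact_force: [-0.6, -1.4, 0.0]
opening: 0.005
t 9.53 tool in selector [ 0.     -0.0014  0.1545] axes in sel
 [[-1.    -0.     0.001]
 [-0.001  0.    -1.   ]
 [ 0.    -1.    -0.   ]] F [-0.6 -1.4  0. ] open 0.01
shift [0.     0.0015 0.0286]
scene fore,side rad [-0.002  0.213] knob mm [ -0.3  31.7 146.6] IoU 0.813
wrist fore,side rad [0.002 0.234] knob mm [  0.3  34.8 145.9] IoU 0.399
```

```bash
python3 -m handwheel '[[[0,0,0.02,0,0,0],[0,0,0.02,0,0,0],[0.03,0,0.02,0,0,0],[0.065,0,0.02,0,0,0],[0.065,0,0.02,0,0,0],[0.065,0.005,0,0,0,0],[0.065,0.005,-0.037,0,0,0],[0.065,0.005,-0.037,0,0,0],[0.065,0.005,-0.037,0,0,0]]]' -1
python3 sel.py -.006 .036 .150; python3 fit.py scene wrist
```

```text
clock: 10.38
tool_pos: [0.439, 0.0621, 0.1498]
eef_rot: [-0.056, 0.705, -0.704, 0.056]
contact_force: [0.3, 0.1, 0.1]
opening: 0.008
t 10.38 tool in selector [-0.0645  0.038   0.1498] axes in sel
 [[-1.     0.001  0.005]
 [-0.005  0.002 -1.   ]
 [-0.001 -1.    -0.002]] F [0.3 0.1 0.1] open 0.01
shift [-0.0585 -0.0002  0.0023]
scene fore,side rad [-0.016  0.211] knob mm [ -2.4  31.4 146.7] IoU 0.79
wrist fore,side rad [-0.     0.206] knob mm [-1.000e-01  3.070e+01  1.468e+02] IoU 0.9
```

Run:
```python
from fit import *
a=np.ascontiguousarray(save("wrist","pics/w4.png")); b=np.ascontiguousarray(save("scene","pics/s4.png"))
for im,n in((a,"wrist"),(b,"scene")):
    for s in(.206,.244):
        cv2.polylines(im,[cv2.convexHull(proj(n,cyl(0,s)[0]).astype(np.float32)).astype(int)],True,(0,255,255) if s<.22 else (0,255,0))
cv2.imwrite("pics/c4.png",np.hstack([cv2.resize(x[:,:,::-1],(400,400),interpolation=2) for x in(a[60:260,190:390],b[130:250,230:350])]))
```

```text
(no output)
```

View pics/c4.png

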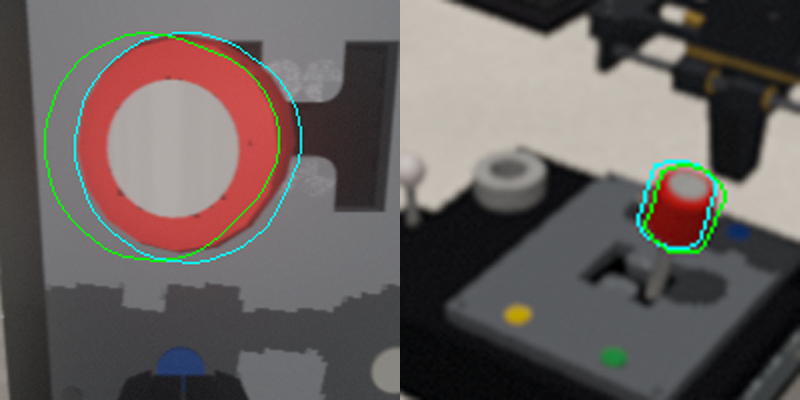

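Wrist view: the knob's disc centre is at (276,134) and it lies in the green/blue slot line. The two cameras put its sideways tilt at 0.21 to 0.24, so I'll nudge it 3 mm further to be safely in line.

```bash
python3 -m handwheel '[[[0,0,0.03,0,0,0],[0,0,0.06,0,0,0],[0,0,0.06,0,0,0],[-0.03,0,0.06,0,0,0],[-0.064,0,0.06,0,0,0],[-0.064,0,0.06,0,0,0],[-0.064,0,0.045,0,0,0],[-0.064,0,0.04,0,0,0],[-0.064,0,0.037,0,0,0],[-0.064,0,0.036,0,0,0],[-0.064,0,0.036,0,0,0],[-0.064,0,0.036,0,0,0]]]' -1
python3 sel.py 0 0.002 .153
python3 -m handwheel '[[[0,0,0.02,0,0,0],[0,0,0.02,0,0,0],[0.03,0,0.02,0,0,0],[0.065,0,0.02,0,0,0],[0.065,0,0.02,0,0,0],[0.065,0,0,0,0,0],[0.065,0,-0.035,0,0,0],[0.065,0,-0.035,0,0,0],[0.065,0,-0.035,0,0,0]]]' -1
python3 sel.py -.006 .037 .150; python3 fit.py scene wrist
```

```text
clock: 11.58
tool_pos: [0.5076, 0.0321, 0.1497]
eef_rot: [0.054, -0.705, 0.705, -0.054]
contact_force: [0.8, -1.1, -1.0]
opening: 0.011
t 11.58 tool in selector [-0.0012 -0.002   0.1497] axes in sel
 [[-1.    -0.    -0.001]
 [ 0.001 -0.001 -1.   ]
 [ 0.    -1.     0.001]] F [ 0.8 -1.1 -1. ] open 0.01
shift [-0.0012 -0.0033 -0.004 ]
clock: 12.33
tool_pos: [0.4378, 0.0604, 0.1498]
eef_rot: [-0.056, 0.705, -0.704, 0.056]
contact_force: [0.2, -0.4, -0.2]
opening: 0.004
t 12.33 tool in selector [-0.0659  0.0366  0.1498] axes in sel
 [[-1.     0.     0.005]
 [-0.005  0.001 -1.   ]
 [-0.    -1.    -0.001]] F [ 0.2 -0.4 -0.2] open 0.0
shift [-0.0599 -0.0002 -0.0001]
scene fore,side rad [-0.016  0.211] knob mm [ -2.4  31.4 146.7] IoU 0.792
wrist fore,side rad [-0.001  0.207] knob mm [-1.000e-01  3.090e+01  1.468e+02] IoU 0.9
```

```bash
python3 -m handwheel '[[[-0.02,0,0,0,0,0],[-0.033,0,0,0,0,0],[-0.036,0,0,0,0,0],[-0.039,0,0,0,0,0],[-0.042,0,0,0,0,0],[-0.045,0,0,0,0,0],[-0.048,0,0,0,0,0],[-0.048,0,0,0,0,0],[-0.048,0,0,0,0,0]]]' -1
python3 sel.py .006 .036 .150; python3 fit.py scene wrist
```

```text
clock: 13.18
tool_pos: [0.4854, 0.0646, 0.1497]
eef_rot: [0.054, -0.705, 0.705, -0.054]
contact_force: [-1.9, -2.0, 2.5]
opening: 0.005
t 13.18 tool in selector [-0.0182  0.0335  0.1497] axes in sel
 [[-1.    -0.    -0.001]
 [ 0.001 -0.001 -1.   ]
 [ 0.    -1.     0.001]] F [-1.9 -2.   2.5] open 0.0
shift [-0.0242 -0.0003 -0.0025]
scene fore,side rad [0.058 0.216] knob mm [  8.7  32.1 146.3] IoU 0.896
wrist fore,side rad [0.085 0.22 ] knob mm [ 12.8  32.6 145.9] IoU 0.913
```

```bash
python3 -m handwheel '[[[-0.004,0,-0.001,0,0,0],[-0.008,0,-0.002,0,0,0],[-0.012,0,-0.002,0,0,0],[-0.016,0,-0.002,0,0,0],[-0.019,0,-0.002,0,0,0],[-0.021,0,-0.002,0,0,0],[-0.023,0,-0.002,0,0,0],[-0.023,0,-0.002,0,0,0]]]' -1
python3 sel.py .006 .036 .150; python3 fit.py scene wrist
```

```text
clock: 13.95
tool_pos: [0.5084, 0.0706, 0.1496]
eef_rot: [0.054, -0.705, 0.705, -0.054]
contact_force: [-2.0, -2.6, -0.7]
opening: 0.005
t 13.95 tool in selector [0.0054 0.0359 0.1496] axes in sel
 [[-1.  0. -0.]
 [ 0. -0. -1.]
 [-0. -1.  0.]] F [-2.  -2.6 -0.7] open 0.01
shift [-0.0006 -0.0004 -0.0001]
scene fore,side rad [0.235 0.241] knob mm [ 34.9  34.8 141.7] IoU 0.919
wrist fore,side rad [0.245 0.24 ] knob mm [ 36.4  34.6 141.3] IoU 0.914
```

```bash
python3 -m handwheel '[[[-0.001,0,0,0,0,0],[-0.002,0,0,0,0,0],[-0.003,0,0,0,0,0],[-0.003,0,0,0,0,0]]]' -1; python3 sel.py; python3 fit.py scene wrist
```

```text
clock: 14.38
tool_pos: [0.5095, 0.0709, 0.1495]
eef_rot: [0.055, -0.705, 0.705, -0.053]
contact_force: [-5.2, -2.3, 2.4]
opening: 0.003
t 14.38 tool in selector [0.0066 0.036  0.1495] axes in sel
 [[-1.    -0.003  0.   ]
 [-0.    -0.    -1.   ]
 [ 0.003 -1.     0.   ]] F [-5.2 -2.3  2.4] open 0.0
scene fore,side rad [0.241 0.242] knob mm [ 35.8  34.8 141.4] IoU 0.937
wrist fore,side rad [0.255 0.24 ] knob mm [ 37.8  34.5 141. ] IoU 0.914
```

```bash
python3 -m handwheel '[[[-0.001,0,0,0,0,0],[-0.002,0,0,0,0,0],[-0.003,0,0,0,0,0],[-0.004,0,0,0,0,0],[-0.004,0,0,0,0,0]]]' -1; python3 sel.py; python3 fit.py scene wrist
```

```text
clock: 14.9
tool_pos: [0.5104, 0.071, 0.1493]
eef_rot: [0.057, -0.705, 0.705, -0.051]
contact_force: [-10.4, -3.1, 6.3]
opening: 0.004
t 14.9 tool in selector [0.0075 0.036  0.1493] axes in sel
 [[-1.    -0.009  0.   ]
 [-0.    -0.001 -1.   ]
 [ 0.009 -1.     0.001]] F [-10.4  -3.1   6.3] open 0.0
scene fore,side rad [0.246 0.241] knob mm [ 36.5  34.8 141.3] IoU 0.94
wrist fore,side rad [0.259 0.24 ] knob mm [ 38.5  34.5 140.8] IoU 0.914
```

The force rose to 10 N with almost no motion, so the lever is against its end stop. I'll back straight off, then go up and away.

```bash
python3 -m handwheel '[[[0.02,0,0,0,0,0],[0.05,0,0,0,0,0],[0.07,0,0,0,0,0],[0.07,0,0,0,0,0],[0.07,-0.04,0,0,0,0],[0.07,-0.08,0,0,0,0],[0.07,-0.12,0,0,0,0],[0.07,-0.15,0,0,0,0],[0.07,-0.15,0.04,0,0,0],[0.07,-0.15,0.08,0,0,0],[0.07,-0.15,0.08,0,0,0],[0.07,-0.15,0.08,0,0,0]]]' -1; python3 sel.py; python3 fit.py scene wrist top
python3 - <<'E'
from h import *
a=save("wrist","pics/w5.png"); b=save("scene","pics/s5.png")[120:290,180:410];c=save("top","pics/t5.png")[160:320,170:410]
cv2.imwrite("pics/c5.png",np.hstack([cv2.resize(x[:,:,::-1],(266,300),interpolation=2) for x in(a,b,c)]))
E
```

```text
clock: 16.0
tool_pos: [0.46, -0.0199, 0.3005]
eef_rot: [0.051, -0.705, 0.705, -0.054]
contact_force: [-0.3, -0.3, -0.3]
opening: 0.0
t 16.0 tool in selector [-0.0562 -0.0462  0.3005] axes in sel
 [[-1.     0.004 -0.005]
 [ 0.005 -0.001 -1.   ]
 [-0.004 -1.     0.001]] F [-0.3 -0.3 -0.3] open 0.0
scene fore,side rad [0.237 0.236] knob mm [ 35.2  34.1 141.8] IoU 0.933
wrist fore,side rad [0.242 0.254] knob mm [ 35.9  36.6 141. ] IoU 0.88
top fore,side rad [0.236 0.244] knob mm [ 35.1  35.3 141.5] IoU 0.828
```

View pics/c5.png

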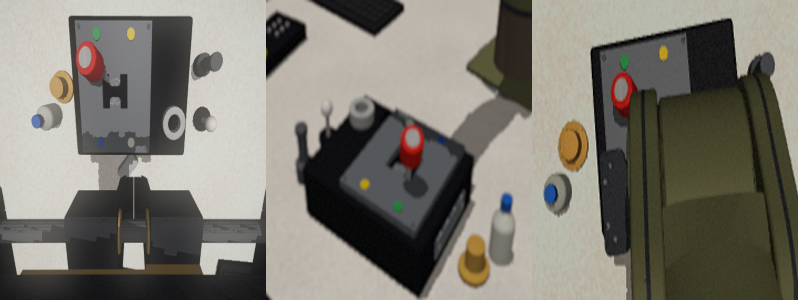

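The knob sits by the green dot in all three views, home at about x +35, y +35 mm. The loose things are upright where they were, and the hand is clear at z 0.30.

```bash
python3 -c "
from h import *
print(np.abs(r.get_state()['qd']).max().round(3)); print(job.finish_job())"
```

```text
0.006
the job is handed in; nothing more can be done
None
```

The selector is home in the green (fine-feed) slot and the job is handed in, at about 16 s on the robot's clock. I pushed the knob with closed fingers only: forward from the white slot into the cross channel, left across the gate, then forward until it met the end stop. It never went home in the yellow or blue slot.

**Final position:** after backing off, the scene, wrist and top cameras put the knob at about x +35 to +36, y +34 to +37 mm. That is a lean of about 0.24 rad each way, as expected for home. At the stop the push force rose to about 10 N with almost no further motion.

**Hand and surroundings:** the hand ended clear above at z 0.30 with no contact force. In the last pictures the ring, bush, bottle, plug gauge and ball standard stood where they were. The gauge block was mostly hidden there, and I checked by eye only, not by measurement.

**Checks that disagreed:**
- **Camera spread:** the cameras differed by 3–4 mm mid-move, so I nudged the lever a second time in the channel. A similar second nudge across did not move it, but it entered the slot anyway.
- **Start position:** the parked knob measured about x -27 mm, not the stated -36, so it seems to have started short of its stop.

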